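# Close the lantern's splash-proof battery case

### The arm

A 6-joint arm with a two-finger parallel gripper is mounted at the origin on the work surface. World frame = base frame: x ahead of the robot, y to its left, z up, the work surface at z = 0. Lengths are in m, angles in rad, forces in N, time in s.
With the tool pointing down it reaches from about 0.325 to 0.9 m from the base axis. Payload 3.5 kg.
Tool frame: the origin (TCP) lies on the centre line of the jaws, within the pads' length; the fingertips stand 8 mm ahead of it and the grasp point (between the pads) lies 11 mm behind it (arm.nose_length is the distance from the TCP to the fingertips, in m); z points along the fingers, y is the line along which they close (so a half turn about z gives the same grasp; the last joint's range is limited). The gripper opens to 85 mm and grips with 20 to 120 N. Pads are 22 mm wide; open, the fingers measure 114 mm over their backs; the gripper's body (76 mm by 85 mm) begins 54 mm behind the grasp point. The pads swing forward as they close: fully open they stand 13 mm farther back than shut.
Start: joints at [1.082, 0.276, -0.026, 1.268, 0, 1.467], TCP at [0.235, 0.579, 0.239] pointing down, gripper open.
Joint ranges: [-3.12, 3.12], [-0.85, 1.88], [-1.08, 1.24], [-1.95, 2.15], [-1.57, 1.53], [-3.14, 3.14]. Speed limits (rad/s): [2.57, 2.57, 3.14, 3.14, 3.14, 3.14].

### API

Orientations are given as [roll, pitch, yaw] about the fixed x, y, z axes, in that order (R = Rz(yaw) Ry(pitch) Rx(roll)).
In Python, from bench import arm, eyes gives the robot as it stands.
- The arm moves only by the tool carry_out, never from a script. Its argument "plan" is a list of rows, each a list of 5 numbers: the finger opening in mm, from 0 to 85.4, then the shift along the tool's x, y, z each as a share of 0.15 m, from -1 to 1, then the turn about the tool's z as a share of 90 degrees, from -1 to 1. A call has 1 to 12 rows; each row is the pose to reach, as a shift and turn from the pose commanded when the call began, along the tool's axes at that moment; what a row does not reach only later rows make up. A row lasts 1/10 s, in which the tool goes at most 50 mm and 8.59 degrees, less where a joint would pass 70% of its speed; a pose out of reach is approached as far as the arm can. A call with a number of a shift or a turn outside -1 to 1 is refused whole. A call with a gripper value outside its range is refused whole. The fingers move at their own pace and stop on an object; "squeeze" is the grip in N (left out, the last holds). Time passes only in rows, so rows that repeat a pose let the fingers close. It gives the time, the measured TCP pose, the force, the opening and the grip force at its end, in the units of the state.
- arm.observe(): the state, without advancing time (a new reading comes with each control period).
- eyes.camera(name): name is "side" or "top" or "wrist"; returns a dict with "frame" (480x640x3 uint8, red, green, blue), "fx", "fy", "cx", "cy" (pixels), "rvec" (rotation vector, rad) and "tvec" (3), from world to camera coordinates, as OpenCV has them. Camera axes: x right, y down, z forward; pixel columns grow to the right and rows downward; lengths in m; the calibration is good to about 2 mm. A picture is of the moment at which its call begins. There is no depth.
- arm.close_job(): hands the job in; it is judged then, once.
The state is a dict: "time_s": time; "q": joint angles; "qvel": joint speeds; "effort": joint torques, N m; "ee_pos": TCP position; "orientation": TCP orientation; "wrist_force": force on the tool from outside, world axes, zero at the start; "torque": the same for the moment, N m; "grip_width": finger opening in m; "grip_force": force on a finger pad.
Only numpy, scipy, OpenCV 4.12 (cv2) and the standard library are available. Lean on these libraries where they do the work, as an engineer would, in place of code of your own. Each camera call takes 0.05 s, during which the arm holds its last target. There are 200 camera calls.

### The job

Close the white battery case by turning its three captive bolts clockwise, each one right up to its end stop: first the T-bar bolt on the flat lid, then the square-headed bolt beside it, and last the T-bar bolt on the sloping front. Leave the things standing around the case where they are, and let go at the end.

Things in the scene. Friction and masses are not known exactly. Their poses are not given: they have to be found in the camera images.
- case: white splash-proof battery case, 240 mm wide (y), fixed to the shelf; origin on the shelf 80 mm behind (+x) the middle of the sloping front. Flat lid 100 mm above the shelf, reaching from x -33 to +113 mm. From x -30 mm down to x -130 mm the front slopes 35 degrees towards -x, from 100 to 30 mm high.
- tee_bolt_grip (a point): steel bolt with a T-bar head on the flat lid, axis vertical, 65 mm to one side of the lid's middle (either side). Bar 56 mm along its x, 12 mm thick in y, 32 mm tall, above a 30 mm skirt and 36 mm collar, together 16 mm tall; pinch across y. This point: on the axis, 36 mm above the face, 12 mm below the top; z outward along the axis, x and y turn with the head.
- tee_bolt (a joint): turn of this bolt in rad: grows as it is turned clockwise (looking down onto its head); friction about 0.1 N m, it stays where it is left. Starts between 0 and 0.6; its end stop is at a different value in each bolt, somewhere between 2.0 and 3.4, not marked: it must be felt. Expect to regrasp.
- square_bolt_grip (a point): steel bolt with a square head 26 x 26 mm, 32 mm tall (flats face x and y), on the same flat lid, axis vertical, 65 mm to the other side of the middle; skirt and collar as the T-bar bolt's. This point: on the axis, 36 mm above the face, 12 mm below the top; z outward along the axis, x and y turn with the head.
- square_bolt (a joint): turn of this bolt in rad: grows as it is turned clockwise (looking down onto its head); friction about 0.1 N m, it stays where it is left. Starts between 0 and 0.6; its end stop is at a different value in each bolt, somewhere between 2.0 and 3.4, not marked: it must be felt. Expect to regrasp.
- front_bolt_grip (a point): steel bolt with a T-bar head in the middle of the sloping front, its axis square to the slope and so leaning 35 degrees from vertical towards the case's -x. Bar 60 mm along its x, 14 mm thick in y, 32 mm tall; skirt and collar as the others'. This point: on the axis, 36 mm above the face, 12 mm below the top; z outward along the axis, x and y turn with the head.
- front_bolt (a joint): turn of this bolt in rad: grows as it is turned clockwise (looking down onto its head); friction about 0.1 N m, it stays where it is left. Starts between 0 and 0.6; its end stop is at a different value in each bolt, somewhere between 2.0 and 3.4, not marked: it must be felt. Expect to regrasp.
- soap_pump: bystander: stainless soap pump, 68 mm across, 180 mm tall; origin at the centre of its underside
- lantern: bystander: small white battery lantern with a toggle switch, 72 mm across, 138 mm tall; origin at the centre of its underside
- spray_bottle: bystander: clear trigger spray bottle, 68 mm across, 193 mm tall; origin at the centre of its underside
- scrubber: bystander: grey silicone scrubber lying flat beside the case, 100 x 70 x 35 mm; origin at the centre of its underside
- cell: bystander: spare D battery standing beside the case, 33 mm across, 60 mm tall; origin at the centre of its underside
- tumbler: bystander: white ceramic tumbler, 72 mm across, 100 mm tall; origin at the centre of its underside
- cream_jar: bystander: amber glass jar, 60 mm across, 50 mm tall; origin at the centre of its underside

How it is judged:
By the outcome, as a careful person would: the job done as asked, in the order asked, and still so for the second after the job is handed in, with the robot touching nothing.
It also fails if it takes over 72 s, if anything falls off the work surface, if the arm or the gripper's body presses on something with over 40 N, if the wrist force passes 120 N, or if a joint passes its speed limit or range.

## Working session

There is one attempt and no reset: what is moved stays moved. The work goes in short steps, Python scripts to look and compute and a tool call to move; the robot and the scene stay as the last step left them, time stands still between calls to the robot, and variables do not carry over. Pictures are saved under pics/ and viewed, at most 10 in all, crops included, and the job is handed in when it is done.

Besides the shell and the picture viewer there is one more tool, called after ">>>" in YAML: its name, and indented under it one key for each argument. carry_out: Moves the arm, as the interface text tells. Its arguments: {"type":"object","properties":{"plan":{"type":"array","items":{"type":"array","items":{"type":"number"}}},"squeeze":{"type":"number"}},"required":["plan"]}

```bash
ls; mkdir -p pics; python3 - <<'E'
from bench import arm, eyes
import cv2
print(arm.observe())
for n in ["side","top"]:
    c=eyes.camera(n); cv2.imwrite(f"pics/{n}0.png",c["frame"][:,:,::-1])
    print(n,c["fx"],c["cx"],c["cy"],c["rvec"],c["tvec"])
E
```

```text
pics
{'time_s': 0.0, 'q': array([ 1.08162504e+00,  2.77124162e-01, -2.79171060e-02,  1.26802274e+00,
       -4.45001925e-06,  1.46740297e+00]), 'qvel': array([-9.36721582e-04,  2.05142031e-03,  1.38233040e-04, -5.46438104e-05,
        1.41417003e-03,  1.30009573e-04]), 'effort': array([-1.34194575e-03, -4.45504797e+01,  2.95205212e+01,  1.63331791e-02,
       -2.29086363e-04,  8.28206570e-08]), 'ee_pos': array([0.23480997, 0.57836553, 0.23814813]), 'orientation': array([-3.13933662e+00, -2.29619269e-04,  2.75581446e+00]), 'wrist_force': array([ 0.37132303,  0.45010751, -0.7674717 ]), 'torque': array([ 0.03245412,  0.03215806, -0.01995319]), 'grip_force': 0.0, 'grip_width': 0.08513464050001093}
side 545.8513832508369 322.2457321592985 233.3992659910231 [ 2.20223131 -0.55819357  0.23910077] [-0.46546667  0.26622395  1.07808661]
top 468.42595754416266 321.78217158950105 236.76528473474832 [ 2.20611896 -2.14413123  0.10504181] [-0.00495334  0.55960653  1.23549328]
```

View pics/side0.png

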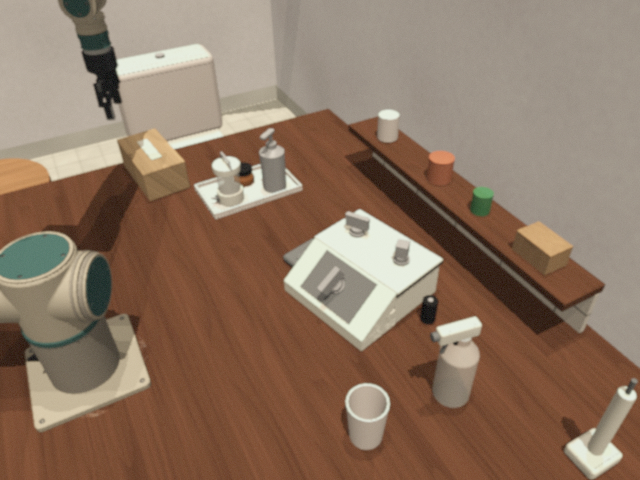

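View pics/top0.png

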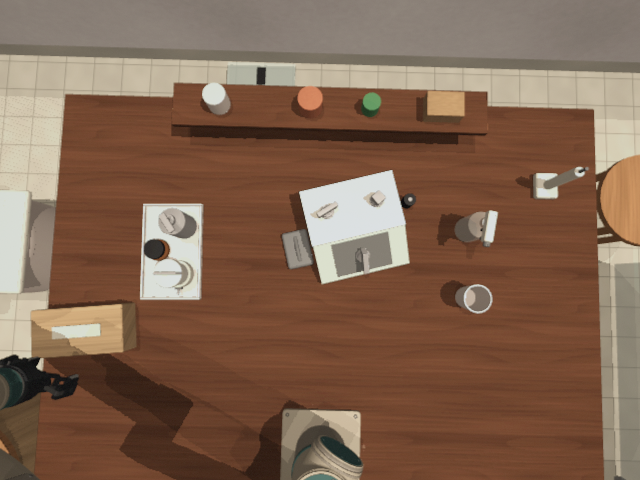

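Side view: case in the middle (~(360,275)), T-bolt at (357,222), square at (402,251), front bolt at (331,283). Top view: T-bolt (327,210), square (377,199), front bolt (364,260), cell at (408,200), scrubber at (298,249).

```bash
cat > h.py <<'E'
import numpy as np, cv2
from bench import arm, eyes
def cam(n):
    c=eyes.camera(n); c["R"]=cv2.Rodrigues(np.array(c["rvec"]))[0]; return c
def ray(c,uv):
    d=np.array([(uv[0]-c["cx"])/c["fx"],(uv[1]-c["cy"])/c["fy"],1.])
    return -c["R"].T@np.array(c["tvec"]), c["R"].T@d
def on_plane(c,uv,p,n=(0,0,1)):
    o,d=ray(c,uv); n=np.array(n,float); return o+d*(n@(np.array(p)-o))/(n@d)
def tri(c1,a,c2,b):
    o1,d1=ray(c1,a);o2,d2=ray(c2,b)
    s=np.linalg.lstsq(np.c_[d1,-d2],o2-o1,rcond=None)[0]
    p,q=o1+s[0]*d1,o2+s[1]*d2
    return (p+q)/2,np.linalg.norm(p-q)
def proj(c,P):
    p=c["R"]@np.array(P)+np.array(c["tvec"]); return np.array([c["cx"]+c["fx"]*p[0]/p[2],c["cy"]+c["fy"]*p[1]/p[2]])
E
python3 - <<'E'
from h import *
t=cam("top"); s=cam("side")
a=cv2.resize(t["frame"][165:290,280:430],None,fx=4,fy=4,interpolation=cv2.INTER_CUBIC)
cv2.imwrite("pics/topc.png",a[:,:,::-1])
b=cv2.resize(s["frame"][200:345,275:450],None,fx=4,fy=4,interpolation=cv2.INTER_CUBIC)
cv2.imwrite("pics/sidec.png",b[:,:,::-1])
E
```

```text
(no output)
```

View pics/topc.png

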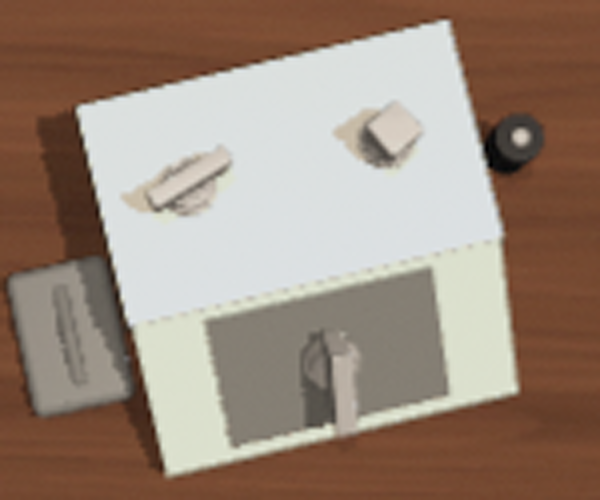

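View pics/sidec.png

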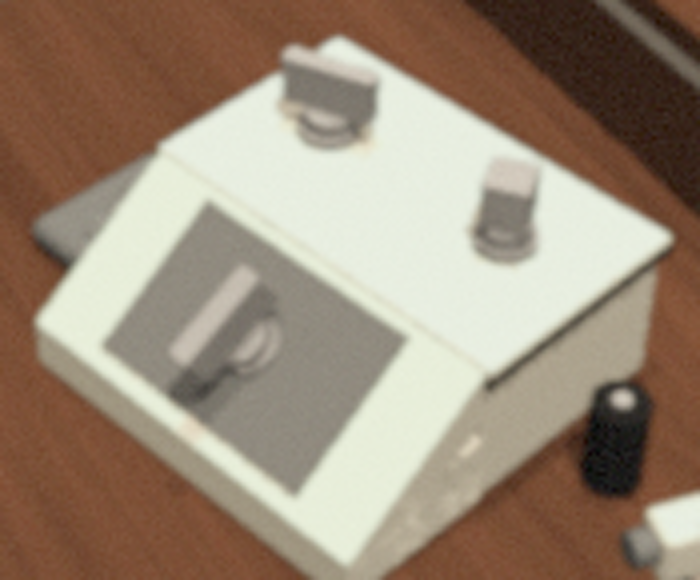

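Top crop: lid corners (78,105),(448,20),(503,235),(133,325), front lower edge (167,475),(518,392); T-bar from (150,198) to (229,156), square top centred (395,128), front bar (338,345)–(345,432). Side crop shows the same corners and the bar along the slope.

```bash
cat >> h.py <<'E'
def case_pose(T,S,t,s):
    M=np.array([[.113,.12,.1],[.113,-.12,.1],[-.033,-.12,.1],[-.033,.12,.1],[-.13,.12,.03],[-.13,-.12,.03]])
    W=[];X=[]
    for c,L in ((t,T),(s,S)):
        for m,uv in zip(M,L):
            W.append(on_plane(c,uv,(0,0,m[2]))[:2]);X.append(m[:2])
    W=np.array(W);X=np.array(X);wc=W.mean(0);xc=X.mean(0)
    H=(X-xc).T@(W-wc); a=np.arctan2(H[0,1]-H[1,0],H[0,0]+H[1,1])
    R=np.array([[np.cos(a),-np.sin(a)],[np.sin(a),np.cos(a)]]); p=wc-R@xc
    return p,a,W-(X@R.T+p)
E
python3 - <<'E'
from h import *
t=cam("top"); s=cam("side")
T=[((u+.5)/4-.5+280,(v+.5)/4-.5+165) for u,v in [(78,105),(448,20),(503,235),(133,325),(167,475),(518,392)]]
S=[((u+.5)/4-.5+275,(v+.5)/4-.5+200) for u,v in [(338,37),(670,238),(487,380),(162,148),(37,322),(352,565)]]
p,a,r=case_pose(T,S,t,s); print(p,np.degrees(a)); print((r*1000).round(1))
np.save("case.npy",[*p,a])
R=np.array([[np.cos(a),-np.sin(a)],[np.sin(a),np.cos(a)]])
print("tee",p+R@[.04,.065],"sq",p+R@[.04,-.065])
f=lambda u,v:((u+.5)/4-.5+280,(v+.5)/4-.5+165)
g=lambda u,v:((u+.5)/4-.5+275,(v+.5)/4-.5+200)
P=lambda c,uv:on_plane(c,uv,(0,0,.148))
for n,l in (("tee",[(150,198),(229,156)]),("sq",[(395,128),(395,128)])):
    A,B=[P(t,f(*x)) for x in l]; print(n,(A+B)/2,np.degrees(np.arctan2(*(B-A)[1::-1])))
A,B=P(s,g(284,58)),P(s,g(375,82)); print("tee side",(A+B)/2,np.degrees(np.arctan2(*(B-A)[1::-1])))
print("sq side",P(s,g(512,172)))
n=np.array([*(R@[-np.sin(np.radians(35)),0]),np.cos(np.radians(35))])
b=np.array([*(R@[-.08,0]),.065]); b[:2]+=p
print("front foot",b,"grip",b+.036*n,"axis",n)
ex=np.array([*(R@[np.cos(np.radians(35)),0]),np.sin(np.radians(35))]); ey=np.array([*(R@[0,1]),0])
for c,l in ((t,[f(338,345),f(345,432)]),(s,[g(247,272),g(180,355)])):
    A,B=[on_plane(c,u,b+.048*n,n) for u in l]; d=B-A; m=(A+B)/2-b
    print("front",[ex@m,ey@m],np.degrees(np.arctan2(ey@d,ex@d)),np.linalg.norm(d))
E
```

```text
[ 0.59083409 -0.07550235] 14.908458608909097
[[-0.4  2.9]
 [ 0.2 -1. ]
 [ 3.1 -0.5]
 [ 0.8  1.1]
 [ 0.3  1.6]
 [ 0.4  0.5]
 [-2.2  3. ]
 [-1.8 -3. ]
 [-3.6 -5.3]
 [ 0.   0.1]
 [ 0.3  0.1]
 [ 3.   0.6]]
tee [ 0.61276471 -0.00239935] sq [ 0.64621052 -0.12802331]
tee [6.16986563e-01 4.03335275e-04 1.48000000e-01] -60.129321999049715
sq [ 0.65095931 -0.12470773  0.148     ] 0.0
tee side [ 0.61348363 -0.00494147  0.148     ] -52.798591769455015
sq side [ 0.65175796 -0.12487523  0.148     ]
front foot [ 0.51352704 -0.09608438  0.065     ] grip [ 0.49357337 -0.1013968   0.09448947] axis [-0.55426877 -0.14756714  0.81915204]
front [np.float64(0.007015079489266721), np.float64(0.0029037815576308723)] 175.74512720071937 0.06522929261566676
front [np.float64(0.0012252018629227632), np.float64(4.9351014002419445e-05)] 176.6242371489996 0.05427675584408417
```

Case pose: origin (0.591,-0.076), yaw 15°. T-bar at about (0.615,-0.002), direction ≈ -56°. I'll unwind joint 6 while travelling, so that it can turn clockwise in one go.

>>> carry_out:
  plan:
    - [85,-1,-0.7,0,-1]
    - [85,-1,-0.7,0,-1]
    - [85,-1,-0.7,0,-1]
    - [85,-1,-0.7,0,-1]
    - [85,-1,-0.7,0,-1]
    - [85,-1,-0.7,0,-1]
    - [85,-1,-0.7,0,-1]
    - [85,-1,-0.7,0,-1]
    - [85,-1,-0.7,0,-1]
    - [85,-1,-0.7,0,-1]
    - [85,-1,-0.7,0,-1]
  squeeze: 60

```text
time_s: 1.4
ee_pos: [0.3346, 0.4253, 0.2393]
orientation: [3.142, -0.0, -1.952]
wrist_force: [0.8, 0.6, 0.3]
grip_width: 0.085
grip_force: 0.0
```

```bash
cat >> h.py <<'E'
def goto(x,y,z,yawdeg=None):
    o=arm.observe(); p=np.array(o["ee_pos"]); r=o["orientation"]
    from scipy.spatial.transform import Rotation as Ro
    R=Ro.from_euler("xyz",r).as_matrix()
    out=R.T@(np.array([x,y,z])-p)/.15
    t=None if yawdeg is None else -((yawdeg-np.degrees(r[2])+180)%360-180)/90
    print("t",round(o["time_s"],2),"pos",p.round(4),"rpy",np.degrees(r).round(1),"q",np.round(o["q"],2),"w",round(o["grip_width"]*1000,1))
    print("shift shares",out.round(3),"turn",t)
E
python3 -c "
from h import *; goto(.615,-.002,.24,-56)"
```

```text
t 1.4 pos [0.3346 0.4253 0.2393] rpy [ 180.    -0.  -111.8] q [ 0.78  0.13 -0.21  1.23 -0.   -0.4 ] w 85.0
shift shares [ 1.949 -2.795 -0.005] turn -0.6204224700370345
```

>>> carry_out:
  plan:
    - [85,0.7,-1,0,0]
    - [85,0.7,-1,0,0]
    - [85,0.7,-1,0,0]
    - [85,0.7,-1,0,0]
    - [85,0.7,-1,0,0]

```text
time_s: 1.9
ee_pos: [0.4361, 0.2688, 0.2394]
orientation: [-3.14, -0.0, -1.962]
wrist_force: [0.3, 0.6, 0.3]
grip_width: 0.0849
grip_force: 0.0
```

>>> carry_out:
  plan:
    - [85,0.7,-1,0,-0.62]
    - [85,0.7,-1,0,-0.62]
    - [85,0.7,-1,0,-0.62]
    - [85,0.7,-1,0,-0.62]
    - [85,0.7,-1,0,-0.62]
    - [85,0.7,-1,0,-0.62]
    - [85,0.7,-1,0,-0.62]
    - [85,0.7,-1,0,-0.62]

```text
time_s: 2.7
ee_pos: [0.5334, 0.1186, 0.2392]
orientation: [3.141, 0.001, -0.982]
wrist_force: [0.3, 0.3, -1.3]
grip_width: 0.0848
grip_force: 0.0
```

```bash
python3 -c "
from h import *; goto(.615,-.002,.24,-56)"
```

```text
t 2.7 pos [0.5334 0.1186 0.2392] rpy [180.    0.  -56.3] q [ 0.1   0.14 -0.2   1.23  0.   -2.06] w 84.8
shift shares [ 0.971 -0.007 -0.006] turn -0.0032015804282637976
```

>>> carry_out:
  plan:
    - [85,0.97,0,0,0]
    - [85,0.97,0,0,0]
    - [85,0.97,0,0,0]
    - [85,0.97,0,0,0]
    - [85,0.97,0,0,0]

```text
time_s: 3.2
ee_pos: [0.6144, -0.0032, 0.2389]
orientation: [3.141, 0.001, -0.986]
wrist_force: [0.3, -0.3, -0.0]
grip_width: 0.0851
grip_force: 0.0
```

```bash
python3 - <<'E'
from h import *
goto(.615,-.002,.24,-56)
w=cam("wrist"); cv2.imwrite("pics/w1.png",w["frame"][:,:,::-1]); np.savez("w1.npz",**w)
print(proj(w,[.615,-.002,.148]),proj(w,arm.observe()["ee_pos"]))
E
```

```text
t 3.2 pos [ 0.6144 -0.0032  0.2389] rpy [ 1.80e+02  1.00e-01 -5.65e+01] q [-0.11  0.26 -0.05  1.26  0.   -2.27] w 85.1
shift shares [-0.004 -0.008 -0.007] turn -0.005335725260544816
[315.78704097 249.31337055] [316.31273905 313.30170231]
```

View pics/w1.png

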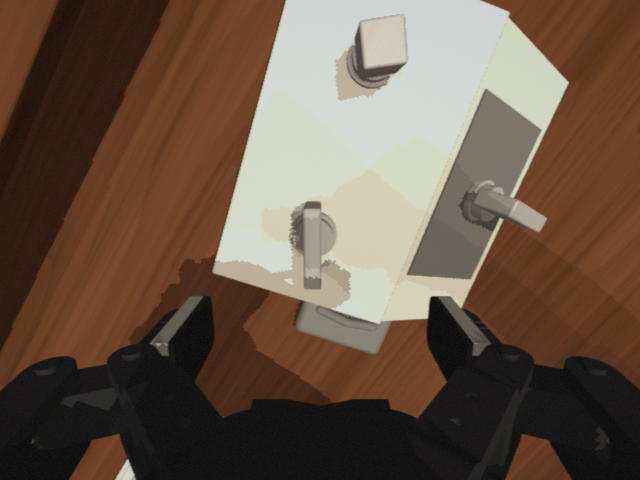

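Wrist view: T-bar top face centred about (312,245), vertical in the image (aligned); square top corners (360,20),(403,14),(407,66),(362,71); front bar (485,192)–(540,222).

```bash
python3 - <<'E'
from h import *
w=dict(np.load("w1.npz"))
P=lambda u:on_plane(w,u,(0,0,.148))
print(P((312,245)));A,B=P((312,285)),P((313,206));print(A,B,np.degrees(np.arctan2(*(B-A)[1::-1])))
print("sq",P((383,43))); C=[P(x) for x in [(360,20),(403,14),(407,66),(362,71)]]
print([np.degrees(np.arctan2(*(C[(i+1)%4]-C[i])[1::-1])).round(1) for i in range(4)],[np.linalg.norm(C[(i+1)%4]-C[i]).round(4) for i in range(4)])
L=lambda u:on_plane(w,u,(0,0,.1))[:2]
print("lid",L((213,271)),L((380,322)),L((509,13)))
x,y,a=np.load("case.npy");R=np.array([[np.cos(a),-np.sin(a)],[np.sin(a),np.cos(a)]])
for c in [(.113,.12),(-.033,.12),(-.033,-.12)]: print(R@c+[x,y])
E
```

```text
[ 0.61866322 -0.00308577  0.148     ]
[0.60339727 0.02027667 0.148     ] [ 0.63215022 -0.02488112  0.148     ] -57.514202621675146
sq [ 0.65004405 -0.12430865  0.148     ]
[np.float64(-139.4), np.float64(131.9), np.float64(39.3), np.float64(-52.3)] [np.float64(0.0239), np.float64(0.0266), np.float64(0.0258), np.float64(0.0261)]
lid [0.66667683 0.07112325] [0.52779063 0.03359817] [ 0.59036116 -0.1995181 ]
[0.66915724 0.06953035]
[0.52807188 0.03196814]
[ 0.58981799 -0.19995301]
```

```bash
python3 -c "
from h import *; goto(.617,-.002,.129,-57.3)"
```

```text
t 3.25 pos [ 0.6138 -0.0024  0.239 ] rpy [ 1.80e+02  1.00e-01 -5.64e+01] q [-0.11  0.26 -0.05  1.26  0.   -2.27] w 85.3
shift shares [ 0.01  -0.02   0.733] turn 0.010209772701992076
```

>>> carry_out:
  plan:
    - [60,0.01,-0.02,0.4,0.01]
    - [40,0.01,-0.02,0.6,0.01]
    - [40,0.01,-0.02,0.73,0.01]
    - [40,0.01,-0.02,0.73,0.01]
    - [0,0.01,-0.02,0.73,0.01]
    - [0,0.01,-0.02,0.73,0.01]
    - [0,0.01,-0.02,0.73,0.01]
    - [0,0.01,-0.02,0.73,0.01]
  squeeze: 50

```text
time_s: 4.05
ee_pos: [0.6195, -0.0017, 0.1321]
orientation: [-3.137, -0.001, -0.998]
wrist_force: [1.4, 5.3, 3.7]
grip_width: 0.0109
grip_force: 52.3
```

```bash
python3 -c "
from h import *; goto(.617,-.002,.129,-57.3); o=arm.observe(); print(o['wrist_force'],o['torque'],o['grip_force'])"
```

```text
t 4.05 pos [ 0.6195 -0.0017  0.1321] rpy [-179.7   -0.   -57.2] q [-0.11  0.34 -0.18  1.05  0.   -2.25] w 10.9
shift shares [-0.007  0.015  0.021] turn 0.001597931615785342
[1.36931758 5.30247155 3.70891843] [ 0.85221296 -0.12027352  0.06279524] 52.30575084686279
```

>>> carry_out:
  plan:
    - [0,0,0,0,0.78]
    - [0,0,0,0,0.78]
    - [0,0,0,0,0.78]
    - [0,0,0,0,0.78]
    - [0,0,0,0,0.78]
    - [0,0,0,0,0.78]
    - [0,0,0,0,0.78]
    - [0,0,0,0,0.78]
    - [0,0,0,0,0.78]

```text
time_s: 4.95
ee_pos: [0.6165, -0.0015, 0.1321]
orientation: [3.139, 0.001, -2.226]
wrist_force: [-5.4, 4.6, 9.9]
grip_width: 0.0106
grip_force: 53.3
```

```bash
cat >> h.py <<'E'
def st():
    o=arm.observe(); print("t",round(o["time_s"],2),o["ee_pos"].round(4),"yaw",np.degrees(o["orientation"][2]).round(1),"F",o["wrist_force"].round(1),"M",o["torque"].round(2),"g",round(o["grip_force"]),"w",round(o["grip_width"]*1000,1),"q6",o["q"][5].round(2),"eff6",o["effort"][5].round(3))
E
python3 -c "
from h import *; st()"
```

```text
t 4.95 [ 0.6165 -0.0015  0.1321] yaw -127.5 F [-5.4  4.6  9.9] M [1.   1.26 0.09] g 53 w 10.6 q6 -1.02 eff6 0.306
```

>>> carry_out:
  plan:
    - [0,0,0,0,0.1]
    - [0,0,0,0,0.16]
    - [0,0,0,0,0.16]

```text
time_s: 5.25
ee_pos: [0.6161, -0.0011, 0.1321]
orientation: [3.137, 0.0, -2.476]
wrist_force: [-6.4, 6.2, 11.2]
grip_width: 0.0112
grip_force: 53.4
```

>>> carry_out:
  plan:
    - [0,0,0,0,0.1]
    - [0,0,0,0,0.11]
    - [0,0,0,0,0.11]

```text
time_s: 5.55
ee_pos: [0.6159, -0.0007, 0.1321]
orientation: [3.137, -0.0, -2.647]
wrist_force: [-6.6, 6.4, 10.9]
grip_width: 0.0106
grip_force: 53.5
```

```bash
python3 -c "
from h import *; st()"
```

```text
t 5.55 [ 0.6159 -0.0007  0.1321] yaw -151.7 F [-6.6  6.4 10.9] M [ 1.41  1.56 -0.13] g 53 w 10.6 q6 -0.6 eff6 0.011
```

>>> carry_out:
  plan:
    - [0,0,0,-0.015,0.08]
    - [0,0,0,-0.015,0.11]
    - [0,0,0,-0.015,0.11]

```text
time_s: 5.85
ee_pos: [0.6156, -0.0003, 0.1322]
orientation: [3.135, -0.002, -2.82]
wrist_force: [-2.7, 7.1, 2.4]
grip_width: 0.0109
grip_force: 52.1
```

>>> carry_out:
  plan:
    - [0,0,0,0,0.08]
    - [0,0,0,0,0.11]
    - [0,0,0,0,0.11]

```text
time_s: 6.15
ee_pos: [0.6155, 0.0001, 0.1322]
orientation: [3.135, -0.003, -2.993]
wrist_force: [-3.2, 8.4, 1.5]
grip_width: 0.0112
grip_force: 52.1
```

```bash
python3 -c "
from h import *; st()"
```

```text
t 6.15 [6.155e-01 1.000e-04 1.322e-01] yaw -171.5 F [-3.2  8.4  1.5] M [ 1.71  0.7  -0.09] g 52 w 11.2 q6 -0.26 eff6 0.075
```

>>> carry_out:
  plan:
    - [0,0,0,0,0.08]
    - [0,0,0,0,0.11]
    - [0,0,0,0,0.11]

```text
time_s: 6.45
ee_pos: [0.6155, 0.0006, 0.1322]
orientation: [3.134, -0.004, 3.118]
wrist_force: [-2.8, 9.8, 2.4]
grip_width: 0.0112
grip_force: 52.2
```

>>> carry_out:
  plan:
    - [0,0,0,0,0.08]
    - [0,0,0,0,0.11]
    - [0,0,0,0,0.11]

```text
time_s: 6.75
ee_pos: [0.6156, 0.001, 0.1322]
orientation: [3.134, -0.005, 2.945]
wrist_force: [-3.4, 11.0, 2.2]
grip_width: 0.011
grip_force: 52.1
```

```bash
python3 -c "
from h import *; st()"
```

```text
t 6.75 [0.6156 0.001  0.1322] yaw 168.8 F [-3.4 11.   2.2] M [ 2.14  0.64 -0.06] g 52 w 11.0 q6 0.09 eff6 0.077
```

>>> carry_out:
  plan:
    - [0,0,0.015,0,0.08]
    - [0,0,0.015,0,0.11]
    - [0,0,0.015,0,0.11]

```text
time_s: 7.05
ee_pos: [0.6157, 0.0016, 0.1322]
orientation: [3.139, -0.006, 2.771]
wrist_force: [-4.7, 7.2, 1.9]
grip_width: 0.0106
grip_force: 52.2
```

>>> carry_out:
  plan:
    - [0,0,0,0,0.08]
    - [0,0,0,0,0.11]
    - [0,0,0,0,0.11]

```text
time_s: 7.35
ee_pos: [0.6158, 0.0017, 0.1323]
orientation: [3.14, -0.005, 2.607]
wrist_force: [-4.9, 5.5, 3.3]
grip_width: 0.0109
grip_force: 87.5
```

```bash
python3 -c "
from h import *; st()"
```

```text
t 7.35 [0.6158 0.0017 0.1323] yaw 149.3 F [-4.9  5.5  3.3] M [1.2  0.82 2.18] g 87 w 10.9 q6 0.43 eff6 2.306
```

>>> carry_out:
  plan:
    - [0,0,0,0,0.03]
    - [0,0,0,0,0.03]

```text
time_s: 7.55
ee_pos: [0.6158, 0.0017, 0.1323]
orientation: [3.141, -0.005, 2.562]
wrist_force: [-4.5, 6.0, 2.6]
grip_width: 0.011
grip_force: 110.5
```

```bash
python3 -c "
from h import *; st(); goto(.65,-.1245,.24,0)"
```

```text
t 7.55 [0.6158 0.0017 0.1323] yaw 146.8 F [-4.5  6.   2.6] M [1.1  0.88 2.91] g 110 w 11.0 q6 0.48 eff6 3.021
t 7.55 pos [0.6158 0.0017 0.1323] rpy [180.   -0.3 146.8] q [-0.1   0.34 -0.18  1.06  0.    0.48] w 11.0
shift shares [-0.648 -0.579 -0.722] turn 1.6310988573933907
```

>>> carry_out:
  plan:
    - [0,0,0,0,-0.07]
    - [45,0,0,0,-0.07]
    - [45,0,0,0,-0.07]
    - [45,0,0,-0.35,-0.07]
    - [45,0,0,-0.7,-0.07]
    - [60,-0.65,-0.58,-0.7,-0.85]
    - [60,-0.65,-0.58,-0.7,-0.85]
    - [60,-0.65,-0.58,-0.7,-0.85]
    - [60,-0.65,-0.58,-0.7,-0.85]
    - [60,-0.65,-0.58,-0.7,-0.85]
    - [60,-0.65,-0.58,-0.7,-0.85]
    - [60,-0.65,-0.58,-0.7,-0.85]

```text
time_s: 8.75
ee_pos: [0.6509, -0.1284, 0.2374]
orientation: [-3.14, -0.0, -2.571]
wrist_force: [0.4, 0.4, 0.1]
grip_width: 0.0602
grip_force: 0.0
```

>>> carry_out:
  plan:
    - [60,0,0,0,0]
    - [60,0,0,0,0]

```text
time_s: 8.95
ee_pos: [0.6508, -0.1277, 0.2374]
orientation: [-3.141, -0.0, -2.579]
wrist_force: [-0.1, -0.3, 0.0]
grip_width: 0.0601
grip_force: 0.0
```

```bash
python3 - <<'E'
from h import *
goto(.65,-.1245,.135,-140.5)
w=cam("wrist"); cv2.imwrite("pics/w2.png",w["frame"][:,:,::-1]); np.savez("w2.npz",**w)
print(proj(w,[.65,-.1245,.148]))
E
```

```text
t 8.95 pos [ 0.6508 -0.1277  0.2374] rpy [-180.    -0.  -147.8] q [-0.29  0.34  0.06  1.29 -0.   -0.85] w 60.1
shift shares [-0.007  0.021  0.682] turn -0.08075812398808718
[324.45273859 253.522746  ]
```

View pics/w2.png

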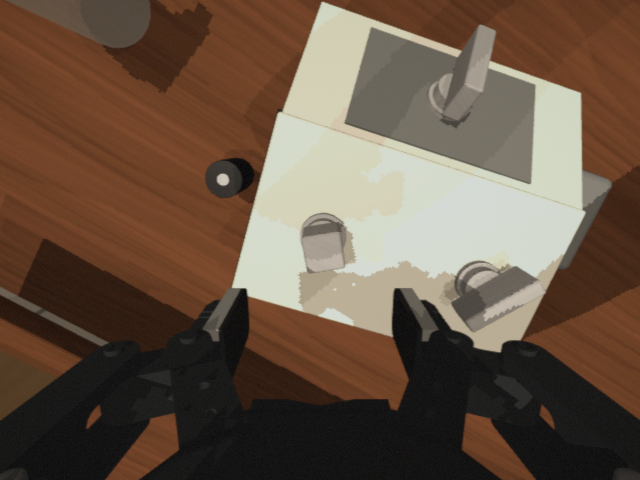

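Square head top is centred near (324,253), as predicted, tilted about -9° to the jaws.

>>> carry_out:
  plan:
    - [60,-0.007,0.02,0.3,-0.09]
    - [60,-0.007,0.02,0.5,-0.09]
    - [60,-0.007,0.02,0.68,-0.09]
    - [60,-0.007,0.02,0.68,-0.09]
    - [10,-0.007,0.02,0.68,-0.09]
    - [10,-0.007,0.02,0.68,-0.09]
    - [10,-0.007,0.02,0.68,-0.09]
    - [10,-0.007,0.02,0.68,-0.09]
  squeeze: 80

```text
time_s: 9.8
ee_pos: [0.6519, -0.1248, 0.1379]
orientation: [-3.137, 0.002, -2.434]
wrist_force: [-0.6, -0.5, 6.5]
grip_width: 0.0242
grip_force: 80.2
```

```bash
python3 -c "
from h import *; st()"
```

```text
t 9.8 [ 0.6519 -0.1248  0.1379] yaw -139.4 F [-0.6 -0.5  6.5] M [-0.13  0.09  0.08] g 80 w 24.2 q6 -0.99 eff6 0.001
```

>>> carry_out:
  plan:
    - [10,0,0,0,0.78]
    - [10,0,0,0,0.78]
    - [10,0,0,0,0.78]
    - [10,0,0,0,0.78]
    - [10,0,0,0,0.78]
    - [10,0,0,0,0.78]
    - [10,0,0,0,0.78]
    - [10,0,0,0,0.78]
    - [10,0,0,0,0.78]

```text
time_s: 10.7
ee_pos: [0.6519, -0.125, 0.1379]
orientation: [3.141, 0.005, 2.622]
wrist_force: [0.4, -2.0, 5.8]
grip_width: 0.024
grip_force: 80.4
```

>>> carry_out:
  plan:
    - [10,0,0,0,0.08]
    - [10,0,0,0,0.11]
    - [10,0,0,0,0.11]

```text
time_s: 11.0
ee_pos: [0.6518, -0.125, 0.1379]
orientation: [3.14, 0.005, 2.451]
wrist_force: [-0.7, -1.1, 4.7]
grip_width: 0.0242
grip_force: 80.4
```

```bash
python3 -c "
from h import *; st()"
```

```text
t 11.0 [ 0.6518 -0.125   0.1379] yaw 140.4 F [-0.7 -1.1  4.7] M [-0.26  0.14 -0.1 ] g 80 w 24.2 q6 0.4 eff6 0.053
```

>>> carry_out:
  plan:
    - [10,0,0,0,0.08]
    - [10,0,0,0,0.11]
    - [10,0,0,0,0.11]

```text
time_s: 11.3
ee_pos: [0.6518, -0.125, 0.1379]
orientation: [3.14, 0.005, 2.278]
wrist_force: [-0.9, -1.1, 6.3]
grip_width: 0.0243
grip_force: 80.4
```

>>> carry_out:
  plan:
    - [10,0,0,0,0.08]
    - [10,0,0,0,0.11]
    - [10,0,0,0,0.11]

```text
time_s: 11.6
ee_pos: [0.6518, -0.125, 0.1379]
orientation: [3.139, 0.004, 2.105]
wrist_force: [0.6, -1.4, 6.2]
grip_width: 0.0238
grip_force: 80.4
```

```bash
python3 -c "
from h import *; st()"
```

```text
t 11.6 [ 0.6518 -0.125   0.1379] yaw 120.6 F [ 0.6 -1.4  6.2] M [-0.33  0.2  -0.05] g 80 w 23.8 q6 0.75 eff6 0.053
```

>>> carry_out:
  plan:
    - [10,0,0,0,0.08]
    - [10,0,0,0,0.11]
    - [10,0,0,0,0.11]

```text
time_s: 11.9
ee_pos: [0.6517, -0.1251, 0.1379]
orientation: [3.138, 0.004, 1.932]
wrist_force: [-0.4, -0.6, 6.0]
grip_width: 0.0241
grip_force: 80.4
```

>>> carry_out:
  plan:
    - [10,0,0,0,0.08]
    - [10,0,0,0,0.11]
    - [10,0,0,0,0.11]

```text
time_s: 12.2
ee_pos: [0.6518, -0.125, 0.138]
orientation: [3.138, 0.005, 1.771]
wrist_force: [-0.9, -2.7, 5.9]
grip_width: 0.0244
grip_force: 95.9
```

```bash
python3 -c "
from h import *; st()"
```

```text
t 12.2 [ 0.6518 -0.125   0.138 ] yaw 101.5 F [-0.9 -2.7  5.9] M [-0.63  0.29  3.26] g 96 w 24.4 q6 1.08 eff6 3.371
```

>>> carry_out:
  plan:
    - [50,0,0,0,0]
    - [50,0,0,0,0]
    - [50,0,0,0,0]
    - [50,0,0,-0.35,0]
    - [50,0,0,-0.68,0]
    - [50,0.2,0.6,-0.68,0]
    - [50,0.2,0.6,-0.68,0]
    - [50,0.2,0.6,-0.68,0]
    - [50,0.2,0.6,-0.68,0]

```text
time_s: 13.1
ee_pos: [0.7327, -0.077, 0.2357]
orientation: [-3.139, -0.0, 1.762]
wrist_force: [0.2, 0.0, -0.4]
grip_width: 0.0501
grip_force: 0.0
```

```bash
python3 - <<'E'
from h import *
st()
w=cam("wrist"); cv2.imwrite("pics/w3.png",w["frame"][:,:,::-1]); np.savez("w3.npz",**w)
t=cam("top")
a=cv2.resize(t["frame"][165:290,280:430],None,fx=4,fy=4,interpolation=cv2.INTER_CUBIC)
cv2.imwrite("pics/topc2.png",a[:,:,::-1])
w=dict(np.load("w2.npz"))
A,B=[on_plane(w,u,(0,0,.148)) for u in ((467,330),(543,287))]
print(np.degrees(np.arctan2(*(B-A)[1::-1])),np.linalg.norm(B-A))
E
```

```text
t 13.1 [ 0.7327 -0.077   0.2357] yaw 100.9 F [ 0.2  0.  -0.4] M [-0.01  0.04  0.03] g 0 w 50.1 q6 1.19 eff6 0.01
156.2060327276722 0.0570334863706303
```

View pics/w3.png

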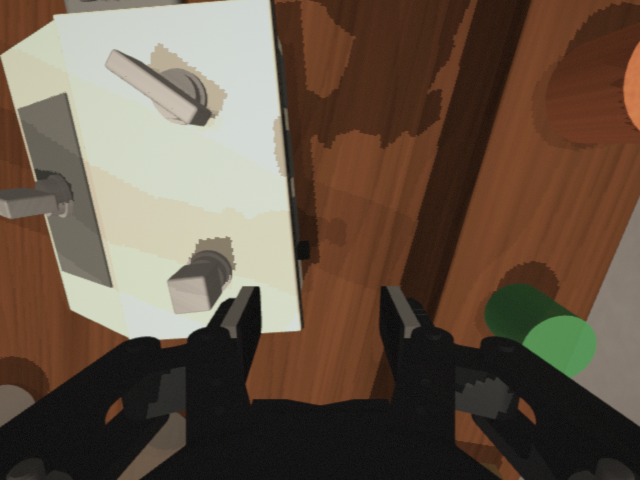

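Square's edge tilt (~7°) matches its wind-up at the stop; the T-bar stayed at its stop (156°). Front bar lies along the slope at left (0,203)-(70,190). Tool can't tilt, so I'll drive the front bar with the open jaws as a vertical fork.

```bash
python3 -c "
from h import *; goto(.51,-.10,.23,-169.4)"
```

```text
t 13.2 pos [ 0.7316 -0.0779  0.2363] rpy [-179.9   -0.   100.8] q [-0.19  0.48  0.26  1.35 -0.    1.19] w 49.7
shift shares [ 0.133 -1.478  0.045] turn -0.9972383852965789
```

>>> carry_out:
  plan:
    - [50,0.06,-0.75,0.02,-0.99]
    - [50,0.06,-0.75,0.02,-0.99]
    - [50,0.06,-0.75,0.02,-0.99]
    - [50,0.06,-0.75,0.02,-0.99]
    - [50,0.13,-1,0.03,-0.99]
    - [50,0.13,-1,0.03,-0.99]
    - [50,0.13,-1,0.03,-0.99]
    - [50,0.13,-1,0.03,-0.99]
    - [50,0.13,-1,0.03,-0.99]
    - [50,0.13,-1,0.03,-0.99]
    - [50,0.13,-1,0.03,-0.99]
    - [50,0.13,-1,0.03,-0.99]

```text
time_s: 14.4
ee_pos: [0.5803, -0.0873, 0.2327]
orientation: [3.142, -0.0, -2.969]
wrist_force: [0.0, 0.3, -0.3]
grip_width: 0.0498
grip_force: 0.0
```

>>> carry_out:
  plan:
    - [50,0.48,0,0,0]
    - [50,0.48,0,0,0]
    - [50,0.48,0,0,0]

```text
time_s: 14.7
ee_pos: [0.5069, -0.0994, 0.2322]
orientation: [3.141, -0.003, -2.971]
wrist_force: [0.2, -0.2, 0.5]
grip_width: 0.05
grip_force: 0.0
```

```bash
python3 - <<'E'
from h import *
goto(.496,-.102,.23,-169.4)
w=cam("wrist"); cv2.imwrite("pics/w4.png",w["frame"][:,:,::-1]); np.savez("w4.npz",**w)
foot=np.array([.517,-.096,.065]);a=np.radians(15.5);c,s=np.cos(np.radians(35)),np.sin(np.radians(35))
ex=np.array([c*np.cos(a),c*np.sin(a),s]);ey=np.array([-np.sin(a),np.cos(a),0]);n=np.cross(ex,ey)
for th in (176,-4):
    d=np.cos(np.radians(th))*ex+np.sin(np.radians(th))*ey
    print(th,proj(w,foot+.048*n+.03*d))
print(proj(w,foot+.048*n))
E
```

```text
t 14.7 pos [ 0.5069 -0.0994  0.2322] rpy [ 179.9   -0.2 -170.2] q [-0.32  0.09 -0.27  1.22 -0.   -0.49] w 50.0
shift shares [ 0.075 -0.005  0.015] turn -0.009085945708827757
176 [318.18878654 179.87389581]
-4 [319.14672512 254.1371911 ]
[318.64944363 215.5859079 ]
```

View pics/w4.png

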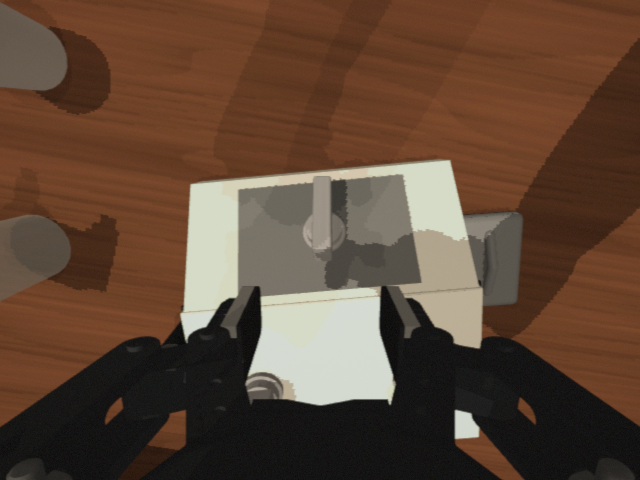

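Front bar spans (322,177)–(322,250), within 1 mm of prediction and parallel to the jaws. Lowering the fork over it and turning.

>>> carry_out:
  plan:
    - [32,0.079,0,0,-0.01]
    - [30,0.079,0,0.4,-0.01]
    - [28,0.079,0,0.7,-0.01]
    - [28,0.079,0,0.85,-0.01]
    - [28,0.079,0,0.91,-0.01]
    - [28,0.079,0,0.91,-0.01]
    - [28,0.079,0,0.91,-0.01]
  squeeze: 100

```text
time_s: 15.45
ee_pos: [0.5007, -0.1018, 0.0976]
orientation: [-3.14, 0.002, -2.951]
wrist_force: [-0.1, 0.1, 0.5]
grip_width: 0.028
grip_force: 0.0
```

>>> carry_out:
  plan:
    - [28,0,0,0,0.5]
    - [28,0,0,0,0.5]
    - [28,0,0,0,0.5]
    - [28,0,0,0,0.5]
    - [28,0,0,0,0.5]
    - [28,0,0,0,0.5]

```text
time_s: 16.05
ee_pos: [0.4998, -0.101, 0.0983]
orientation: [3.14, 0.001, 2.544]
wrist_force: [-2.6, 0.9, 0.6]
grip_width: 0.0278
grip_force: 3.9
```

```bash
python3 -c "
from h import *; st()"
```

```text
t 16.05 [ 0.4998 -0.101   0.0983] yaw 145.7 F [-2.6  0.9  0.6] M [0.41 0.45 0.06] g 4 w 27.8 q6 0.27 eff6 0.219
```

>>> carry_out:
  plan:
    - [28,0,0,0,0.33]
    - [28,0,0,0,0.33]
    - [28,0,0,0,0.33]
    - [28,0,0,0,0.33]

```text
time_s: 16.45
ee_pos: [0.4985, -0.1037, 0.0978]
orientation: [-3.137, 0.005, 2.023]
wrist_force: [-5.4, -6.9, -1.2]
grip_width: 0.028
grip_force: 6.3
```

>>> carry_out:
  plan:
    - [28,0,0,0,0.2]
    - [28,0,0,0,0.2]
    - [28,0,0,0,0.2]

```text
time_s: 16.75
ee_pos: [0.4968, -0.105, 0.0979]
orientation: [-3.135, 0.009, 1.71]
wrist_force: [-9.5, -8.6, 3.4]
grip_width: 0.028
grip_force: 6.2
```

```bash
python3 -c "
from h import *; st()"
```

```text
t 16.75 [ 0.4968 -0.105   0.0979] yaw 98.0 F [-9.5 -8.6  3.4] M [-1.88  2.07  0.23] g 6 w 28.0 q6 1.1 eff6 0.519
```

>>> carry_out:
  plan:
    - [28,-0.017,-0.022,0,0.08]
    - [28,-0.017,-0.022,0,0.11]
    - [28,-0.017,-0.022,0,0.11]

```text
time_s: 17.05
ee_pos: [0.4955, -0.1065, 0.0983]
orientation: [-3.14, 0.006, 1.539]
wrist_force: [-7.5, -5.1, 2.9]
grip_width: 0.0282
grip_force: 4.5
```

>>> carry_out:
  plan:
    - [28,0,0,0,0.08]
    - [28,0,0,0,0.11]
    - [28,0,0,0,0.11]

```text
time_s: 17.35
ee_pos: [0.4942, -0.1071, 0.0983]
orientation: [-3.139, 0.008, 1.366]
wrist_force: [-9.2, -6.3, 5.9]
grip_width: 0.0279
grip_force: 5.5
```

```bash
python3 -c "
from h import *; st()
c=cam('side');b=cv2.resize(c['frame'][215:335,265:425],None,fx=4,fy=4,interpolation=cv2.INTER_CUBIC)
cv2.imwrite('pics/s2.png',b[:,:,::-1])"
```

```text
t 17.35 [ 0.4942 -0.1071  0.0983] yaw 78.3 F [-9.2 -6.3  5.9] M [-1.35  2.02  0.19] g 5 w 27.9 q6 1.44 eff6 0.356
```

View pics/s2.png

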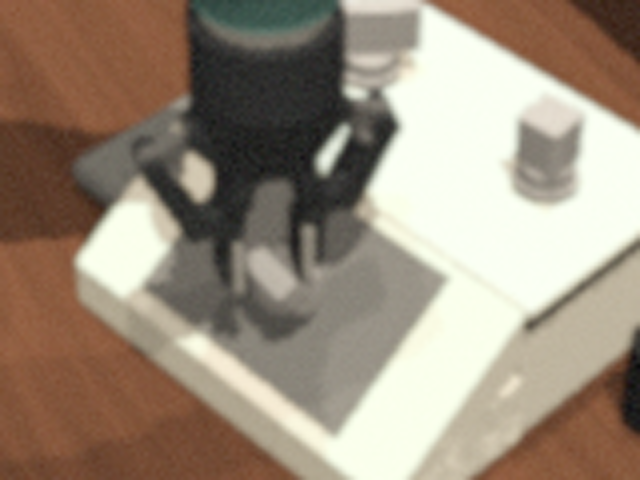

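The bar is roughly crosswise between the jaws, near (272,275) in the crop: the fork works. Continuing.

>>> carry_out:
  plan:
    - [28,-0.017,-0.017,0,0.08]
    - [28,-0.017,-0.017,0,0.11]
    - [28,-0.017,-0.017,0,0.11]

```text
time_s: 17.7
ee_pos: [0.4924, -0.1083, 0.0987]
orientation: [3.141, 0.006, 1.194]
wrist_force: [-7.6, -4.8, 5.5]
grip_width: 0.0283
grip_force: 4.8
```

>>> carry_out:
  plan:
    - [28,-0.01,-0.01,0,0.08]
    - [28,-0.01,-0.01,0,0.11]
    - [28,-0.01,-0.01,0,0.11]

```text
time_s: 18.0
ee_pos: [0.4907, -0.1084, 0.0986]
orientation: [3.141, 0.004, 1.022]
wrist_force: [-5.7, -2.2, 5.2]
grip_width: 0.0278
grip_force: 4.6
```

```bash
python3 -c "
from h import *; st()"
```

```text
t 18.0 [ 0.4907 -0.1084  0.0986] yaw 58.5 F [-5.7 -2.2  5.2] M [-0.44  1.34  0.21] g 5 w 27.8 q6 1.78 eff6 0.301
```

>>> carry_out:
  plan:
    - [28,0,-0.01,0,0.08]
    - [28,0,-0.01,0,0.11]
    - [28,0,-0.01,0,0.11]

```text
time_s: 18.3
ee_pos: [0.4892, -0.1075, 0.0983]
orientation: [3.14, 0.004, 0.849]
wrist_force: [-5.8, -2.9, 4.0]
grip_width: 0.028
grip_force: 4.1
```

>>> carry_out:
  plan:
    - [28,0,0,0,0.08]
    - [28,0,0,0,0.11]
    - [28,0,0,0,0.11]

```text
time_s: 18.6
ee_pos: [0.4882, -0.1066, 0.0979]
orientation: [-3.141, 0.004, 0.676]
wrist_force: [-6.6, 0.6, 5.5]
grip_width: 0.0278
grip_force: 4.3
```

```bash
python3 -c "
from h import *; st()"
```

```text
t 18.6 [ 0.4882 -0.1066  0.0979] yaw 38.8 F [-6.6  0.6  5.5] M [-0.04  1.59  0.12] g 4 w 27.8 q6 2.12 eff6 0.297
```

>>> carry_out:
  plan:
    - [28,0,0,0,0.08]
    - [28,0,0,0,0.11]
    - [28,0,0,0,0.11]

```text
time_s: 18.9
ee_pos: [0.4873, -0.1057, 0.0976]
orientation: [-3.139, 0.004, 0.504]
wrist_force: [-8.2, 1.2, 5.2]
grip_width: 0.0281
grip_force: 4.4
```

>>> carry_out:
  plan:
    - [28,0,0,0,0.08]
    - [28,0,0,0,0.11]
    - [28,0,0,0,0.11]

```text
time_s: 19.2
ee_pos: [0.4871, -0.1049, 0.0974]
orientation: [-3.138, 0.004, 0.332]
wrist_force: [-8.6, 3.2, 5.8]
grip_width: 0.0279
grip_force: 4.4
```

```bash
python3 -c "
from h import *; st()"
```

```text
t 19.2 [ 0.4871 -0.1049  0.0974] yaw 19.0 F [-8.6  3.2  5.8] M [0.75 1.76 0.22] g 4 w 27.9 q6 2.47 eff6 0.315
```

>>> carry_out:
  plan:
    - [28,0,0,0,0.08]
    - [28,0,0,0,0.11]
    - [28,0,0,0,0.11]

```text
time_s: 19.5
ee_pos: [0.4882, -0.1048, 0.0976]
orientation: [-3.138, 0.002, 0.159]
wrist_force: [-6.1, 4.0, 4.2]
grip_width: 0.028
grip_force: 3.3
```

>>> carry_out:
  plan:
    - [28,0,0,0,0.08]
    - [28,0,0,0,0.11]
    - [28,0,0,0,0.11]

```text
time_s: 19.8
ee_pos: [0.4875, -0.1039, 0.0974]
orientation: [-3.137, 0.004, -0.013]
wrist_force: [-7.6, 6.8, 5.2]
grip_width: 0.0283
grip_force: 4.5
```

```bash
python3 -c "
from h import *; st()"
```

```text
t 19.8 [ 0.4875 -0.1039  0.0974] yaw -0.8 F [-7.6  6.8  5.2] M [1.38 1.42 0.24] g 5 w 28.3 q6 2.81 eff6 0.326
```

>>> carry_out:
  plan:
    - [40,0,0,0,0]
    - [45,0,0,0,-0.1]
    - [45,0,0,-0.2,-0.1]
    - [45,0,0,-0.5,-0.1]
    - [45,0,0,-0.5,-1]
    - [45,0,0,-0.5,-1]
    - [45,0,0,-0.5,-1]
    - [45,0,0,-0.5,-1]
    - [45,0,0,-0.5,-1]
    - [45,0,0,-0.5,-1]
    - [45,0,0,-0.5,-1]
    - [45,0,0,-0.5,-1]

```text
time_s: 21.0
ee_pos: [0.492, -0.1072, 0.1735]
orientation: [3.136, 0.001, 1.349]
wrist_force: [-0.1, 0.2, 0.5]
grip_width: 0.0451
grip_force: 0.0
```

>>> carry_out:
  plan:
    - [45,0,0,0,-1]
    - [45,0,0,0,-1]
    - [45,0,0,0,-1]
    - [45,0,0,0,-1]
    - [45,0,0,0,-1]
    - [45,0,0,0,-1]
    - [45,0,0,0,-1]
    - [45,0,0,0,-1]
    - [45,0,0,0,-1]
    - [45,0,0,0,-1]
    - [45,0,0,0,-1]
    - [45,0,0,0,-1]

```text
time_s: 22.2
ee_pos: [0.4919, -0.1071, 0.1733]
orientation: [-3.141, 0.005, 2.914]
wrist_force: [0.2, 0.4, -0.5]
grip_width: 0.0452
grip_force: 0.0
```

```bash
python3 - <<'E'
from h import *
goto(.496,-.102,.096,-153)
w=cam("wrist"); cv2.imwrite("pics/w5.png",w["frame"][:,:,::-1]); np.savez("w5.npz",**w)
E
```

```text
t 22.2 pos [ 0.4919 -0.1071  0.1733] rpy [-180.     0.3  166.9] q [-0.34  0.1  -0.38  1.08 -0.   -0.11] w 45.2
shift shares [-0.017  0.04   0.516] turn -0.4452051231927947
```

View pics/w5.png

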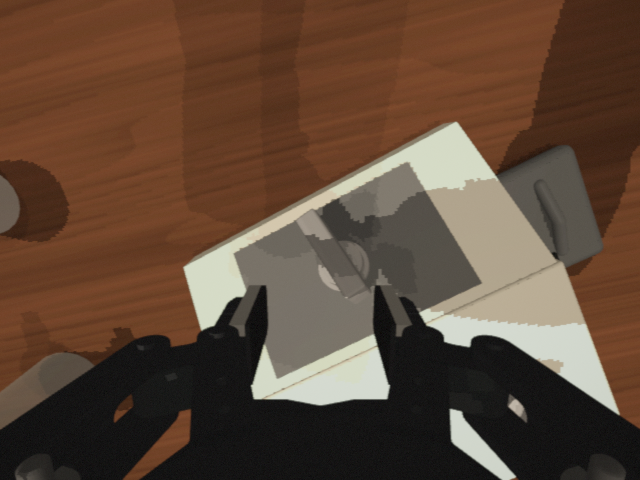

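Bar now runs (308,215)–(358,292), i.e. about 33° from the jaw plane; re-engaging the fork there.

>>> carry_out:
  plan:
    - [45,-0.01,0.03,0,-0.37]
    - [45,-0.01,0.03,0,-0.37]
    - [45,-0.01,0.03,0,-0.37]
    - [45,-0.01,0.03,0,-0.37]
    - [40,-0.01,0.03,0,-0.37]
    - [36,-0.01,0.03,0.3,-0.37]
    - [30,-0.01,0.03,0.5,-0.37]
    - [28,-0.01,0.03,0.51,-0.37]
    - [28,-0.01,0.03,0.51,-0.37]

```text
time_s: 23.15
ee_pos: [0.4924, -0.1022, 0.0948]
orientation: [3.141, -0.001, -2.79]
wrist_force: [-0.3, -0.4, 0.3]
grip_width: 0.0278
grip_force: 0.0
```

>>> carry_out:
  plan:
    - [26,0,0,0,0.1]
    - [26,0,0,0,0.2]
    - [26,0,0,0,0.25]
    - [26,0,0,0,0.25]

```text
time_s: 23.55
ee_pos: [0.4909, -0.1007, 0.0962]
orientation: [3.138, -0.003, 3.1]
wrist_force: [-5.8, 4.0, 3.1]
grip_width: 0.0261
grip_force: 4.0
```

```bash
python3 -c "
from h import *; st()"
```

```text
t 23.55 [ 0.4909 -0.1007  0.0962] yaw 177.6 F [-5.8  4.   3.1] M [0.94 1.13 0.17] g 4 w 26.1 q6 -0.29 eff6 0.437
```

>>> carry_out:
  plan:
    - [26,0,0,0,0.06]
    - [26,0,0,0,0.09]
    - [26,0,0,0,0.09]

```text
time_s: 23.85
ee_pos: [0.4895, -0.1007, 0.0965]
orientation: [3.141, -0.006, 2.965]
wrist_force: [-10.6, 5.4, 8.6]
grip_width: 0.0259
grip_force: 46.8
```

>>> carry_out:
  plan:
    - [26,0,0,0,0.06]
    - [26,0,0,0,0.09]
    - [26,0,0,0,0.09]

```text
time_s: 24.15
ee_pos: [0.4893, -0.0999, 0.0967]
orientation: [-3.141, -0.006, 2.834]
wrist_force: [-14.1, 8.0, 10.8]
grip_width: 0.0264
grip_force: 120.9
```

```bash
python3 -c "
from h import *; st()"
```

```text
t 24.15 [ 0.4893 -0.0999  0.0967] yaw 162.4 F [-14.1   8.   10.8] M [0.2  1.51 4.27] g 121 w 26.4 q6 -0.02 eff6 4.382
```

>>> carry_out:
  plan:
    - [34,0,0,0,0]
    - [45,0,0,0,-0.1]
    - [45,0,0,0,-0.2]
    - [45,0,0,-0.3,-0.2]
    - [45,0,0,-0.6,-0.2]
    - [45,0,0,-0.95,-0.2]
    - [45,0,0,-0.95,-0.2]
    - [45,0,0,-0.95,-0.2]

```text
time_s: 24.95
ee_pos: [0.4952, -0.1032, 0.2418]
orientation: [-3.139, 0.009, 3.133]
wrist_force: [0.1, 1.0, -0.6]
grip_width: 0.045
grip_force: 0.0
```

```bash
python3 - <<'E'
from h import *
st()
t=cam("top"); a=cv2.imread("pics/top0.png")[:,:,::-1]
d=np.abs(t["frame"].astype(int)-a).sum(2)>90
n,l,s,c=cv2.connectedComponentsWithStats(d.astype(np.uint8))
print([(s[i][:5].tolist()) for i in range(1,n) if s[i][4]>40])
w=cam("wrist"); g=w["frame"]
for ct in [proj(w,[.49,-.103,.104])]: print(ct)
cv2.imwrite("pics/w6.png",g[:,:,::-1])
E
```

```text
t 24.95 [ 0.4952 -0.1032  0.2418] yaw 179.5 F [ 0.1  1.  -0.6] M [-0.02 -0.01 -0.04] g 0 w 45.0 q6 -0.32 eff6 0.004
[[311, 205, 27, 17, 118], [282, 208, 163, 272, 20441], [283, 231, 28, 38, 593], [0, 320, 225, 160, 9712], [284, 402, 15, 6, 55], [257, 408, 22, 20, 167], [245, 430, 41, 50, 1263], [0, 448, 16, 32, 379], [304, 473, 34, 7, 162]]
[320.48836455 229.35698157]
```

```bash
python3 -c "
from bench import arm
print(arm.close_job())"
```

```text
the job is handed in; nothing more can be done
None
```

I turned all three bolts clockwise until each hit a firm stop, in the order asked: T-bar, square, then front. The gripper is open and clear of the case, and I handed the job in at about 25 s; I did not check the front bolt's final angle by camera, and nothing around the case was touched on purpose.

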